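# Put the return desk's stationery back in its fitted trays

## Robot

A 7-joint arm with a two-finger parallel gripper is mounted at the origin on a cart in front of the work surface, level with it; the furniture and walls round the work are solid. World frame = base frame: x ahead of the robot, y to its left, z up, the work surface at z = 0. Lengths are in m, angles in rad, forces in N, time in s.
With the tool pointing down it reaches from about 0.425 to 0.925 m from the base axis. Payload 6.8 kg.
Tool frame: the origin (TCP) lies midway between the tips of the shut fingers; the grasp point (between the pads) lies r.grip_point_offset behind it (r.grip_point_offset is the distance from the TCP to the grasp point, in m); z points along the fingers, y is the line along which they close (so a half turn about z gives the same grasp; the last joint's range is limited). The gripper opens to 85 mm and grips with 20 to 120 N. Pads are 22 mm wide; open, the fingers measure 114 mm over their backs; the gripper's body (76 mm by 85 mm) begins 54 mm behind the grasp point. The pads swing forward as they close: fully open they stand 13 mm farther back than shut.
Start: joints at [-1.314, 0.477, 0.022, 1.555, -0.011, 1.109, -0.083], TCP at [0.241, 0.631, 0.231] pointing down, gripper open.
Joint ranges: [-2.96, 2.96], [-0.34, 2.1], [-1.41, 1.46], [0.24, 2.44], [-1.37, 4.51], [0.17, 1.92], [-2.96, 2.96]. Speed limits (rad/s): [2.39, 2.39, 3.14, 3.14, 3.14, 3.14, 3.14].

## Interface

Orientations are given as a rotation vector (axis times angle).
In Python, from bench import r gives the robot as it stands. The module is installed in compiled form; this text tells all that it offers.
- The arm moves only by the shell command python3 -m crank 'ROWS' [FORCE]. ROWS is JSON, a list of rows, each a list of 5 numbers: the shift along the world's x, y, z in units of 200 mm (1.0 is 200 mm), then the turn about the world's z in units of 45 degrees (1.0 is 45 degrees), then the opening, from -1 (shut) to 1 (fully open). In form: [[dx, dy, dz, turn, jaw], ...]. A call has 1 to 8 rows; each row shifts and turns the commanded pose from where the row before left it; what a row does not reach is not made up. A row lasts 1/12 s, in which the tool goes at most 41.7 mm and 7.16 degrees, less where a joint would pass 70% of its speed; a pose out of reach is approached as far as the arm can. A call with a number of a shift or a turn outside -1 to 1 is refused whole. A call with a gripper value outside its range is refused whole. The fingers move at their own pace and stop on an object; FORCE is the grip in N (left out, the last holds). Time passes only in rows, so rows that do not move let the fingers close. It gives the time, the measured TCP pose, the force, the opening and the grip force at its end, in the units of the state.
- r.get_obs(): the state, without advancing time (a new reading comes with each control period).
- r.grab_frame(name): name is "side" or "top"; returns the picture (400x640x3 uint8, blue, green, red); there is no depth.
- r.camera_model(name): a dict with "fx", "fy", "cx", "cy" (pixels), "R" (3x3) and "t" (3): a world point X has camera coordinates R X + t. Camera axes: x right, y down, z forward; pixel columns grow to the right and rows downward; lengths in m; the calibration is good to about 2 mm. A picture is of the moment at which its call begins. camera_model takes no time and is no camera call.
- r.hand_in(): hands the job in; it is judged then, once.
The state is a dict: "clock": time; "joints": joint angles; "qvel": joint speeds; "tau": joint torques, N m; "tcp_pos": TCP position; "orientation": TCP orientation; "contact_force": force on the tool from outside, world axes, zero at the start; "moment": the same for the moment, N m; "grip_width": finger opening in m; "gripper_force": force on a finger pad.
Only numpy, scipy, OpenCV 4.12 (cv2) and the standard library are available. Lean on these libraries where they do the work, as an engineer would, in place of code of your own. Each camera call takes 0.05 s, during which the arm holds its last target. There are 200 camera calls.

## Task

Tidy the return desk: put the stapler, the date stamp, the banded card stack and the eraser (the one in front of the trays, not the one beyond the calculator) each into the wooden tray whose recess and dark inlay match its footprint. Each must sit flat on the floor of its own tray, lined up with it, inside the four corner walls, the date stamp upright (either way round will do), and be let go. Leave the tape roll and the hole punch where they are.

Things in the scene. Friction and masses are not known exactly. Their poses are not given: they have to be found in the camera images.
- stapler: black desk stapler, rigid, about 154 mm long, 38 mm wide, 48 mm high. Origin: centre of its underside; x along its length, z up. The base is 38 mm wide up to 9 mm height; the upper arm above 24 mm height is 28 mm wide and is a good place to grip across, at mid-length. It does not hinge. About 0.2 kg
- date_stamp: self-inking date stamp with a tall black head, standing upright, 42 mm (x) by 62 mm (y) at the foot and 98 mm high. Origin: centre of its underside; z up. Its head, from 54 to 98 mm height, is 36 mm (x) by 58 mm (y) and is the place to grip, across x; it does not move on the foot. About 0.14 kg
- member_cards: flat banded stack of turquoise plastic cards, one rigid block 56 mm (x) by 87 mm (y), 14 mm high. Origin: centre of its underside; z up. Grip across x (56 mm). About 0.09 kg
- eraser: small white eraser in a blue sleeve in the row in front of the trays (a like one far to the right, past the books and the calculator, is fixed and no part of the job), a rigid block 23 mm (x) by 58 mm (y), 13 mm high. Origin: centre of its underside; z up. Grip across x (23 mm). About 0.04 kg
- stapler_tray: fixed light-wood tray for the stapler; x along its length. The longest tray. Outer 180 x 64 mm (x by y), recess 168 x 52 mm. Floor 6 mm thick (recess floor z = 6 mm); four L-shaped corner walls, 6 mm thick, tops 15 mm above the desk. Mid long sides: 90 mm gaps for fingers. Flat dark inlay 154 x 38 mm with round ends: the footprint. Origin: centre of its underside, z up
- date_stamp_tray: fixed light-wood tray for the date stamp; y along its length. A short, broad tray. Outer 68 x 88 mm (x by y), recess 56 x 76 mm. Floor 6 mm thick (recess floor z = 6 mm); four L-shaped corner walls, 6 mm thick, tops 15 mm above the desk. Mid long sides: 46 mm gaps for fingers. Flat dark inlay 42 x 62 mm: the footprint. Origin: centre of its underside, z up
- member_cards_tray: fixed light-wood tray for the card stack; y along its length. The broadest tray. Outer 82 x 113 mm (x by y), recess 70 x 101 mm. Floor 6 mm thick (recess floor z = 6 mm); four L-shaped corner walls, 6 mm thick, tops 15 mm above the desk. Mid long sides: 56 mm gaps for fingers. Flat dark inlay 56 x 87 mm: the footprint. Origin: centre of its underside, z up
- eraser_tray: fixed light-wood tray for the eraser; y along its length. The smallest, narrow tray. Outer 49 x 84 mm (x by y), recess 37 x 72 mm. Floor 6 mm thick (recess floor z = 6 mm); four L-shaped corner walls, 6 mm thick, tops 15 mm above the desk. Mid long sides: 46 mm gaps for fingers. Flat dark inlay 23 x 58 mm: the footprint. Origin: centre of its underside, z up
- tape_roll: bystander: loose roll of brown tape lying flat, 96 mm across, 25 mm high, behind the trays. Origin: centre of its underside
- hole_punch: bystander: loose grey hole punch, 79 x 125 mm, 64 mm high, behind the trays. Origin: centre of its underside
Not all that is in view belongs to the job. Of the things that look like the eraser, the smallest one is meant.

How it is judged:
By the outcome, as a careful person would: the job done as asked, in the order asked, and still so for the second after the job is handed in, with the robot touching nothing.
It also fails if it takes over 120 s, if anything falls off the work surface, if the arm or the gripper's body presses on something with over 40 N, if the wrist force passes 120 N, or if a joint passes its speed limit or range.

## Working session

There is one attempt and no reset: what is moved stays moved. The work goes in short steps, Python scripts to look and compute and a shell command to move; the robot and the scene stay as the last step left them, time stands still between calls to the robot, and variables do not carry over. Pictures are saved under pics/ and viewed, at most 14 in all, crops included, and the job is handed in when it is done.

```bash
mkdir -p pics
python3 - <<'E'
from bench import r
import cv2,numpy as np
for n in("top","side"):
    cv2.imwrite(f"pics/{n}0.png",r.grab_frame(n)); m=r.camera_model(n)
    R=np.array(m["R"]);t=np.array(m["t"]);print(n,m["fx"],m["fy"],m["cx"],m["cy"],R.round(3).tolist(),(-R.T@t).round(3))
o=r.get_obs();print(o["tcp_pos"],o["orientation"],o["grip_width"],r.grip_point_offset)
E
```

```text
top 509.0755247414024 509.0755247414024 321.06208175086255 206.8296031061591 [[0.001, -1.0, 0.005], [-0.989, -0.001, -0.149], [0.149, -0.005, -0.989]] [ 0.358 -0.047  1.288]
side 510.4568985862474 510.4568985862474 314.16174937947414 202.58344165160858 [[0.953, -0.303, 0.011], [-0.136, -0.46, -0.878], [0.271, 0.835, -0.479]] [ 0.205 -1.127  0.655]
[0.24060258 0.63009098 0.23043422] [-5.69809248e-01 -3.08925120e+00  2.56615099e-03] 0.08521911878340557 0.0187
```

View pics/top0.png

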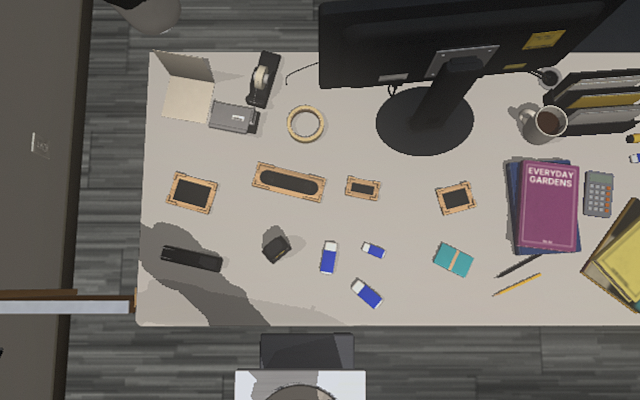

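View pics/side0.png

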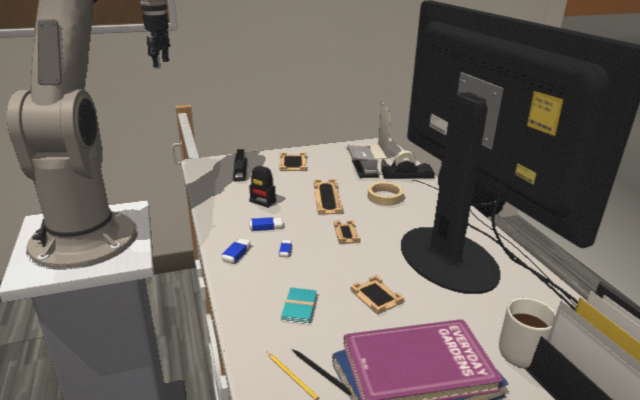

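Top view: eraser-like things are at top pixels (329,257), (373,250), (367,293) and the fixed one at (634,158). The smallest in the row, (373,250), fits the description. The trays, left to right, are cards (192,192), stapler (289,182), eraser (363,187) and stamp (455,197). The stapler is at (191,258), the stamp at (276,246) and the cards at (453,259).

```bash
cat > h.py <<'E'
from bench import r
import cv2,numpy as np
def ray(n,px,z):
    m=r.camera_model(n);R=np.array(m["R"]);c=-R.T@np.array(m["t"])
    px=np.atleast_2d(np.float64(px))
    d=np.c_[(px[:,0]-m["cx"])/m["fx"],(px[:,1]-m["cy"])/m["fy"],np.ones(len(px))]@R
    return (c+d*((z-c[2])/d[:,2])[:,None])[:,:2]
def proj(n,X):
    m=r.camera_model(n);p=np.array(m["R"])@np.array(X)+np.array(m["t"]);return p[0]/p[2]*m["fx"]+m["cx"],p[1]/p[2]*m["fy"]+m["cy"]
def rect(n,mask,box,z):
    """largest blob in box -> centre(mm), long side, short side (mm), angle of long side vs world x (deg)"""
    x0,y0,x1,y1=box;k=np.zeros_like(mask);k[y0:y1,x0:x1]=mask[y0:y1,x0:x1]
    cs,_=cv2.findContours(k,cv2.RETR_EXTERNAL,cv2.CHAIN_APPROX_NONE)
    c=max(cs,key=cv2.contourArea)
    w=ray(n,c[:,0,:],z)*1000
    b=cv2.boxPoints(cv2.minAreaRect(w.astype(np.float32)))
    e=[b[1]-b[0],b[2]-b[1]];e.sort(key=np.linalg.norm)
    a=np.degrees(np.arctan2(e[1][1],e[1][0]))%180
    return b.mean(0).round(1),round(float(np.linalg.norm(e[1])),1),round(float(np.linalg.norm(e[0])),1),round(float(a),1)
E
python3 - <<'E'
from h import *
f=r.grab_frame("top");cv2.imwrite("pics/t1.png",f)
hsv=cv2.cvtColor(f,cv2.COLOR_BGR2HSV);H,S,V=cv2.split(hsv)
dark=np.uint8(V<62)*255
wood=np.uint8((H<25)&(S>85)&(V>100))*255
turq=np.uint8((H>80)&(H<98)&(S>100))*255
blue=np.uint8((H>105)&(H<135)&(S>120))*255
white=np.uint8((S<25)&(V>200)|(blue>0))*255
T={"card":(160,160,225,225),"stap":(245,150,335,215),"er":(338,165,388,208),"stamp":(428,170,485,225)}
for k,b in T.items(): print("tray",k,"in",rect("top",dark,b,.006),"out",rect("top",wood,b,.013))
print("stapler",rect("top",dark,(150,235,232,282),.03))
print("stamp",rect("top",dark,(255,222,300,275),.098))
print("cards",rect("top",turq,(425,235,485,285),.014))
for b in((358,238,388,264),(315,235,345,280),(345,272,390,315)): print("eraser",rect("top",blue,b,.013),rect("top",white,b,.013))
c1=cv2.resize(f[225:315,145:305],None,fx=4.5,fy=4.5,interpolation=cv2.INTER_CUBIC)
c2=cv2.resize(f[225:315,305:485],None,fx=4,fy=4,interpolation=cv2.INTER_CUBIC)
cv2.imwrite("pics/c1.png",cv2.resize(np.vstack([cv2.resize(c1,(640,360)),cv2.resize(c2,(720,360))[:,:640]][:1]+[cv2.resize(c2,(640,320))]),None,fx=.85,fy=.85))
g=r.grab_frame("side");print(r.get_obs()["joints"])
E
```

```text
tray card in (array([586.5, 278.1], dtype=float32), 83.2, 52.5, 74.1) out (array([586.6, 276.8], dtype=float32), 114.0, 81.7, 74.4)
tray stap in (array([588.3, -32.9], dtype=float32), 18.5, 3.6, 124.2) out (array([614.9,  31. ], dtype=float32), 178.1, 64.2, 75.8)
tray er in (array([ 603.8, -135.4], dtype=float32), 21.0, 10.3, 153.5) out (array([ 599.1, -157.2], dtype=float32), 81.7, 48.9, 78.5)
tray stamp in (array([ 574.1, -395.9], dtype=float32), 58.2, 37.6, 105.3) out (array([ 573.9, -394.2], dtype=float32), 88.8, 67.2, 105.2)
stapler (array([419.5, 266.9], dtype=float32), 149.0, 35.8, 77.4)
stamp (array([438.2,  53.1], dtype=float32), 56.4, 42.9, 129.3)
cards (array([ 427.8, -360.9], dtype=float32), 53.1, 37.7, 153.4)
eraser (array([ 439.1, -189. ], dtype=float32), 34.7, 21.9, 68.2) (array([ 440.9, -184.4], dtype=float32), 54.5, 21.9, 68.2)
eraser (array([413.9, -69.1], dtype=float32), 51.1, 29.8, 170.0) (array([421.9, -70.3], dtype=float32), 76.9, 29.8, 170.3)
eraser (array([ 327.3, -171.5], dtype=float32), 50.9, 31.1, 49.6) (array([ 332.4, -165.5], dtype=float32), 77.2, 31.1, 49.6)
[-1.31408425  0.47751377  0.02240282  1.55600264 -0.01149033  1.10932184
 -0.08309908]
```

View pics/c1.png

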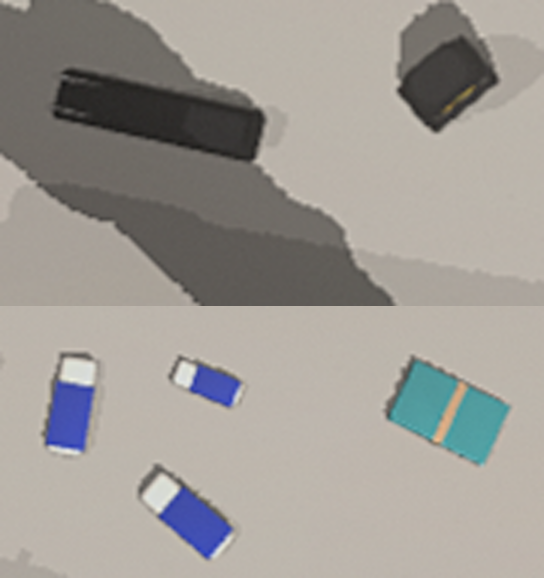

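Crop: the small blue/white eraser at top pixel (373,250) is clearly the smallest of the three, so it's the one. The cards are split by a band, so I'll remeasure them, along with the stapler ends and the missing inlays.

Run:
```python
from h import *
f=r.grab_frame("top")
H,S,V=cv2.split(cv2.cvtColor(f,cv2.COLOR_BGR2HSV))
m=np.uint8((S>60)&(H>5)&(H<100))*255
print("cards",rect("top",m,(425,235,485,285),.012))
for t in (75,90):
    d=np.uint8(V<t)*255
    for k,b in {"stap":(262,166,318,200),"er":(350,178,378,197)}.items(): print(t,k,rect("top",d,b,.006))
d=np.uint8(V<62)*255
for z in(.009,.048): print("stapler top",z,rect("top",d,(150,235,232,282),z))
g=r.grab_frame("side");V2=cv2.cvtColor(g,cv2.COLOR_BGR2HSV)[...,2]
d2=np.uint8(V2<62)*255
for z in(0,.009,.048): print("stapler side",z,rect("side",d2,(225,140,252,190),z))
# lowest / topmost blob points
k=d2[140:190,225:252];ys,xs=np.nonzero(k);i=ys.argmax();print("side bottom px",xs[i]+225,ys[i]+140,ray("side",(xs[i]+225,ys[i]+140),0))
```

```text
cards (array([ 417.3, -382.3], dtype=float32), 86.4, 55.4, 63.4)
75 stap (array([614.9,  29.9], dtype=float32), 148.1, 34.7, 75.9)
75 er (array([ 599.4, -157.5], dtype=float32), 54.8, 19.5, 78.6)
90 stap (array([615.2,  29.8], dtype=float32), 148.1, 35.4, 75.9)
90 er (array([ 599.2, -157.2], dtype=float32), 55.2, 20.0, 78.6)
stapler top 0.009 (array([420.5, 272.2], dtype=float32), 151.5, 36.6, 77.5)
stapler top 0.048 (array([418.6, 262.5], dtype=float32), 146.8, 35.5, 77.5)
stapler side 0 (array([431.5, 316.3], dtype=float32), 225.9, 36.3, 77.6)
stapler side 0.009 (array([428.4, 296.5], dtype=float32), 222.8, 35.8, 77.6)
stapler side 0.048 (array([414.9, 210.6], dtype=float32), 209.3, 33.6, 77.6)
side bottom px 250 189 [[0.42696241 0.14111841]]
```

```bash
python3 -m crank '[[0,0,0,0,1]]' 40; python3 -m crank '[[0.08,-0.18,0,-0.15,1],[0.08,-0.18,0,-0.15,1],[0.08,-0.18,0,-0.15,1],[0.08,-0.18,0,-0.15,1],[0.08,-0.18,0,-0.15,1],[0.08,-0.18,0,-0.15,1],[0.08,-0.18,0,-0.15,1],[0.08,-0.18,0,-0.15,1]]'
```

```text
clock: 0.38
tcp_pos: [0.2408, 0.6305, 0.2311]
orientation: [-0.57, -3.089, 0.001]
contact_force: [0.4, -1.0, 0.1]
grip_width: 0.0854
gripper_force: 0.0
clock: 1.05
tcp_pos: [0.3693, 0.3408, 0.2316]
orientation: [-1.917, -2.488, -0.001]
contact_force: [0.8, -0.6, 0.3]
grip_width: 0.0854
gripper_force: 0.0
```

```bash
python3 -m crank '[[0.064,-0.089,0,-0.152,1],[0.064,-0.089,0,-0.152,1],[0.064,-0.089,0,-0.152,1],[0.064,-0.09,0,-0.152,1],[0,0,-0.15,0,1],[0,0,-0.15,0,1],[0,0,-0.15,0,1],[0,0,0,0,1]]'; python3 -m crank '[[0,0,-0.15,0,1],[0,0,-0.15,0,1],[0,0,-0.15,0,1],[0,0,-0.1,0,1],[0,0,-0.05,0,1],[0,0,0,0,1],[0,0,0,0,1]]'
```

```text
clock: 1.72
tcp_pos: [0.4171, 0.2691, 0.137]
orientation: [2.445, 1.971, -0.013]
contact_force: [-0.3, -0.5, -0.8]
grip_width: 0.0853
gripper_force: 0.0
clock: 2.3
tcp_pos: [0.4207, 0.2717, 0.0223]
orientation: [-2.446, -1.971, -0.002]
contact_force: [-0.4, -0.6, 0.6]
grip_width: 0.0853
gripper_force: 0.0
```

Run:
```python
from h import *
f=r.grab_frame("side")[120:220,190:320];cv2.imwrite("pics/s2.png",cv2.resize(f,None,fx=5,fy=5,interpolation=cv2.INTER_CUBIC))
```

```text
(no output)
```

View pics/s2.png

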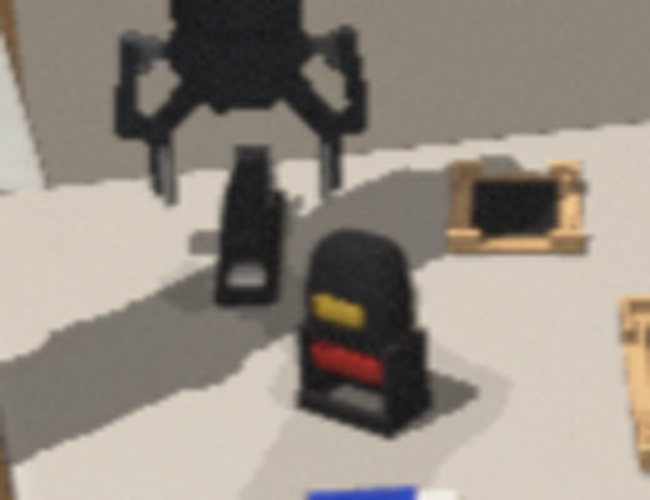

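The fingers stand either side of the stapler's upper arm at mid-length. Closing and lifting.

```bash
python3 -m crank '[[0,0,0,0,-1],[0,0,0,0,-1],[0,0,0,0,-1],[0,0,0,0,-1],[0,0,0,0,-1],[0,0,0,0,-1],[0,0,0,0,-1],[0,0,0,0,-1]]' 50; python3 -m crank '[[0,0,0.1,0,-1],[0,0,0.15,0,-1],[0,0,0.15,0,-1],[0,0,0.1,0,-1],[0,0,0,0,-1],[0,0,0,0,-1]]'
```

```text
clock: 3.02
tcp_pos: [0.4202, 0.2714, 0.0219]
orientation: [-2.446, -1.971, -0.001]
contact_force: [-0.8, -0.5, 6.8]
grip_width: 0.0259
gripper_force: 48.5
clock: 3.52
tcp_pos: [0.4201, 0.2715, 0.1218]
orientation: [-2.445, -1.971, -0.003]
contact_force: [-0.3, -0.5, -3.0]
grip_width: 0.0256
gripper_force: 49.9
```

```bash
python3 -m crank '[[0.122,-0.151,0,-0.005,-1],[0.122,-0.151,0,-0.005,-1],[0.122,-0.151,0,-0.005,-1],[0.122,-0.151,0,-0.005,-1],[0.122,-0.151,0,-0.005,-1],[0.122,-0.151,0,-0.005,-1],[0.122,-0.151,0,-0.005,-1],[0.121,-0.15,0,-0.005,-1]]'; python3 -m crank '[[0,0,-0.12,0,-1],[0,0,-0.12,0,-1],[0,0,-0.1,0,-1],[0,0,0,0,-1],[0,0,0,0,-1]]'
python3 - <<'E'
from h import *
for n,b in(("side",(110,230,280,390)),("top",(130,230,220,380))):
    f=r.grab_frame(n)[b[0]:b[1],b[2]:b[3]] if 0 else r.grab_frame(n)
    cv2.imwrite(f"pics/p1{n}.png",f)
a=cv2.imread("pics/p1side.png")[120:240,270:390];b=cv2.imread("pics/p1top.png")[130:250,220:340]
cv2.imwrite("pics/p1.png",cv2.resize(np.hstack([a,b]),None,fx=3.3,fy=3.3,interpolation=cv2.INTER_CUBIC))
E
```

```text
clock: 4.18
tcp_pos: [0.6144, 0.028, 0.1187]
orientation: [-2.475, -1.931, 0.005]
contact_force: [0.8, 0.8, -3.0]
grip_width: 0.0256
gripper_force: 50.0
clock: 4.6
tcp_pos: [0.6128, 0.0295, 0.0507]
orientation: [-2.475, -1.931, 0.008]
contact_force: [0.8, -0.2, -3.1]
grip_width: 0.0255
gripper_force: 50.1
```

View pics/p1.png

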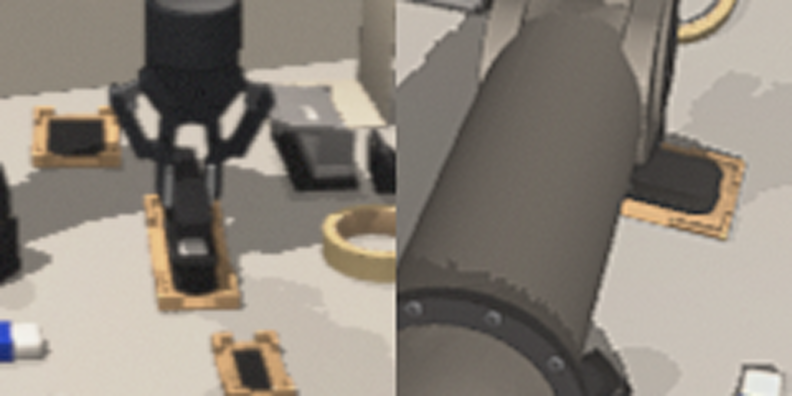

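The side crop shows the stapler above its tray, with its near bottom end at side pixel about (329,208). I'll check that point against where it should be.

Run:
```python
from h import *
print(ray("side",[(329,208),(329,210)],.029))
print([proj("side",(.596+e[0],-.045+e[1],.029)) for e in((0,0),(.0184,-.0046),(-.0184,.0046))])
f=cv2.imread("pics/p1side.png");V=cv2.cvtColor(f,cv2.COLOR_BGR2HSV)[...,2]
for c in range(316,344,3): print(c,V[196:216,c])
```

```text
[[ 0.58630661 -0.07387662]
 [ 0.58296066 -0.08353333]]
[(np.float64(328.8850208537495), np.float64(202.19935104053258)), (np.float64(336.2458361400098), np.float64(202.04917716692623)), (np.float64(321.51125413775384), np.float64(202.34978914660454))]
316 [228 227 225 221 215 199 184 189 193 190 194 196 200 202 205 204 211 215
 214 215]
319 [223 230 232 232 231 229 208 205 192 183 201 195 205 219 159 146 143 142
 154 194]
322 [ 66  66  57  51  54  58  70  81  85 102 126 155 200 217 154 140 140 144
 152 193]
325 [189 101  54  46  39  31  32  30  34  31  31  40  87 174 172 170 175 145
 162 196]
328 [137  76  52  46  35  23  30  30  34  30  32  33  37  98 198 214 212 155
 176 210]
331 [132  73  49  47  39  33  27  29  32  28  25  31  45 113 196 209 208 151
 187 197]
334 [ 33  41  49  43  37  36  37  34  29  34  32  43  95 179 184 186 185 144
 188 197]
337 [121 112 104 105 102 103 104 102 100 101 103 115 177 185 151 142 138 142
 186 196]
340 [126 125 126 124 114 115 119 176 197 199 185 174 197 180 145 138 136 141
 187 197]
343 [136 186 206 211 207 179 195 190 157 153 179 187 160 153 152 148 126 151
 189 196]
```

Base corner lands at about (322,202), where predicted, so the offset is right. Lowering.

```bash
python3 -m crank '[[0.01,0.002,-0.04,0,-1],[0,0,-0.04,0,-1],[0,0,-0.02,0,-1],[0,0,0,0,-1],[0,0,0,0,-1]]'
```

```text
clock: 5.12
tcp_pos: [0.6167, 0.0302, 0.0331]
orientation: [-2.476, -1.933, 0.001]
contact_force: [0.2, 0.2, -3.3]
grip_width: 0.0253
gripper_force: 50.1
```

```bash
python3 -m crank '[[-0.007,0,-0.01,0,-1],[0,0,-0.01,0,-1],[0,0,-0.006,0,-1],[0,0,0,0,-1],[0,0,0,0,-1]]'
```

```text
clock: 5.53
tcp_pos: [0.6156, 0.0302, 0.0282]
orientation: [2.477, 1.933, 0.0]
contact_force: [0.3, -0.4, -3.2]
grip_width: 0.0253
gripper_force: 50.2
```

```bash
python3 -m crank '[[0,0,-0.006,0,-1],[0,0,0,0,-1],[0,0,0,0,-1]]'
```

```text
clock: 5.78
tcp_pos: [0.6159, 0.0302, 0.028]
orientation: [-2.477, -1.932, -0.001]
contact_force: [-2.2, 0.4, 6.5]
grip_width: 0.0255
gripper_force: 51.7
```

```bash
python3 -m crank '[[0,0,0,0,-0.5],[0,0,0,0,0],[0,0,0,0,0.3],[0,0,0,0,0.6],[0,0,0,0,0.6],[0,0,0,0,0.6]]'; python3 -m crank '[[0,0,0.1,0,0.6],[0,0,0.15,0,0.6],[0,0,0.15,0,0.6],[0,0,0.15,0,0.6],[0,0,0.15,0,1],[0,0,0.1,0,1],[0,0,0,0,1]]'
```

```text
clock: 6.28
tcp_pos: [0.6157, 0.0302, 0.0269]
orientation: [2.477, 1.933, 0.0]
contact_force: [0.3, 0.2, -1.0]
grip_width: 0.0684
gripper_force: 0.0
clock: 6.87
tcp_pos: [0.6185, 0.03, 0.1918]
orientation: [2.474, 1.93, 0.011]
contact_force: [0.6, -0.3, 0.1]
grip_width: 0.0851
gripper_force: 0.0
```

```bash
python3 -m crank '[[-0.109,0.0155,0,0.148,1],[-0.109,0.0155,0,0.148,1],[-0.109,0.0155,0,0.148,1],[-0.109,0.0155,0,0.148,1],[-0.109,0.0155,0,0.148,1],[-0.109,0.0155,0,0.148,1],[-0.109,0.0155,0,0.148,1],[-0.109,0.0155,0,0.148,1]]'; python3 -m crank '[[0,0,0,0,1],[0,0,0,0,1]]'
python3 - <<'E'
from h import *
f=r.grab_frame("top");cv2.imwrite("pics/t2.png",f)
g=r.grab_frame("side");cv2.imwrite("pics/s3.png",g)
a=f[140:280,220:360];b=g[120:260,230:370]
cv2.imwrite("pics/p2.png",cv2.resize(np.hstack([a,b]),None,fx=2.8,fy=2.8,interpolation=cv2.INTER_CUBIC))
o=r.get_obs()["orientation"];print((2*np.degrees(np.arctan2(o[1],o[0]))-90)%180)
E
```

```text
clock: 7.53
tcp_pos: [0.4397, 0.055, 0.1863]
orientation: [-1.339, -2.841, 0.001]
contact_force: [-0.4, 0.2, -0.1]
grip_width: 0.0852
gripper_force: 0.0
clock: 7.7
tcp_pos: [0.4403, 0.0551, 0.1866]
orientation: [-1.348, -2.837, -0.0]
contact_force: [0.4, 0.0, -0.1]
grip_width: 0.0855
gripper_force: 0.0
39.11234197465805
```

View pics/p2.png

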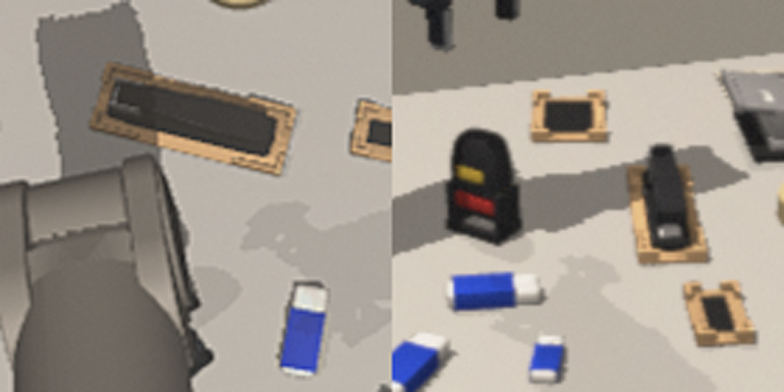

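The stapler sits inside its tray walls. Now down onto the stamp.

```bash
python3 -m crank '[[0.003,0,-0.12,0,1],[0,0,-0.14,0,1],[0,0,-0.14,0,1],[0,0,-0.14,0,1],[0,0,-0.1,0,1],[0,0,0,0,1],[0,0,0,0,1]]'; python3 -m crank '[[0,0,0,0,-1],[0,0,0,0,-1],[0,0,0,0,-1],[0,0,0,0,-1],[0,0,0,0,-1],[0,0,0,0,-1],[0,0,0,0,-1],[0,0,0,0,-1]]' 40
```

```text
clock: 8.38
tcp_pos: [0.4419, 0.0545, 0.0582]
orientation: [-1.349, -2.836, 0.003]
contact_force: [-0.2, -0.2, 0.2]
grip_width: 0.0851
gripper_force: 0.0
clock: 9.05
tcp_pos: [0.4429, 0.0554, 0.06]
orientation: [1.346, 2.837, 0.003]
contact_force: [-0.5, 0.4, 7.3]
grip_width: 0.0341
gripper_force: 41.2
```

```bash
python3 -m crank '[[0,0,0.1,0,-1],[0,0,0.12,0,-1],[0,0,0.1,0,-1],[0,0,0,0,-1]]'; python3 -m crank '[[0.055,-0.15,0,-0.03,-1],[0.055,-0.17,0,-0.045,-1],[0.055,-0.19,0,-0.045,-1],[0.055,-0.19,0,-0.045,-1],[0.055,-0.19,0,-0.045,-1],[0.055,-0.19,0,-0.045,-1],[0.055,-0.19,0,-0.045,-1],[0.055,-0.19,0,-0.045,-1]]'; python3 -m crank '[[0.055,-0.19,0,-0.045,-1],[0.055,-0.19,0,-0.045,-1],[0.055,-0.19,0,-0.045,-1],[0.055,-0.19,0,-0.045,-1],[0.005,-0.03,0,-0.006,-1],[0,0,0,0,-1],[0,0,0,0,-1]]'
```

```text
clock: 9.38
tcp_pos: [0.444, 0.0554, 0.1263]
orientation: [1.346, 2.834, 0.007]
contact_force: [0.5, 0.4, -1.8]
grip_width: 0.0345
gripper_force: 40.8
clock: 10.05
tcp_pos: [0.5296, -0.2387, 0.1223]
orientation: [-1.72, -2.628, -0.0]
contact_force: [0.9, 0.4, -1.4]
grip_width: 0.034
gripper_force: 40.8
clock: 10.63
tcp_pos: [0.5741, -0.3944, 0.1217]
orientation: [-1.905, -2.496, -0.0]
contact_force: [-0.5, 0.2, -1.6]
grip_width: 0.0343
gripper_force: 40.7
```

```bash
python3 -m crank '[[0,0,-0.1,0,-1],[0,0,-0.1,0,-1],[0,0,0,0,-1],[0,0,0,0,-1]]'
python3 - <<'E'
from h import *
g=r.grab_frame("side");f=r.grab_frame("top");cv2.imwrite("pics/s4.png",g)
cv2.imwrite("pics/p3.png",cv2.resize(np.hstack([g[220:320,320:440],f[140:240,400:520]]),None,fx=3.3,fy=3.3,interpolation=cv2.INTER_CUBIC))
p=r.get_obs()["tcp_pos"];h=p[2]-.059;print(p,h)
u=np.radians(15.2);ex=np.array([np.cos(u),np.sin(u)]);ey=np.array([-np.sin(u),np.cos(u)])
for a,b in((1,1),(1,-1),(-1,-1),(-1,1)):
    q=np.array([.574,-.395])+a*.021*ex+b*.031*ey;print(a,b,np.round(proj("side",(*q,h)),1),np.round(proj("side",(*q,.006)),1))
E
```

```text
clock: 10.97
tcp_pos: [0.5744, -0.3922, 0.0818]
orientation: [-1.9, -2.497, -0.001]
contact_force: [1.2, -0.1, -1.6]
grip_width: 0.0347
gripper_force: 40.7
[ 0.57549633 -0.39420402  0.08398551] 0.024985510202657213
1 1 [374.5 275.1] [373.9 282.5]
1 -1 [394.4 291.3] [393.6 298.9]
-1 -1 [377.7 298.6] [377.  306.3]
-1 1 [358.2 281.8] [357.7 289.3]
```

View pics/p3.png

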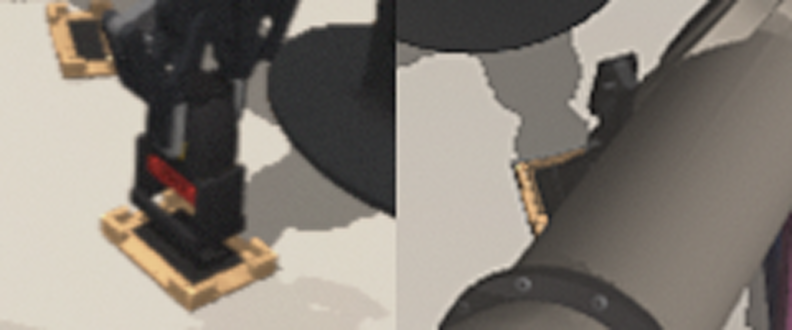

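The stamp is upright, with its foot corners at side pixels about (359,281) and (394,291), as predicted over the inlay. Lowering until contact.

```bash
python3 -m crank '[[-0.003,0,-0.03,0,-1],[0,0,-0.03,0,-1],[0,0,-0.01,0,-1],[0,0,0,0,-1],[0,0,0,0,-1]]'; python3 -m crank '[[0,0,-0.01,0,-1],[0,0,-0.006,0,-1],[0,0,0,0,-1],[0,0,0,0,-1]]'
```

```text
clock: 11.48
tcp_pos: [0.5741, -0.395, 0.0687]
orientation: [-1.905, -2.497, 0.0]
contact_force: [0.6, -0.8, -1.7]
grip_width: 0.0343
gripper_force: 40.7
clock: 11.82
tcp_pos: [0.5744, -0.3952, 0.0661]
orientation: [1.905, 2.497, 0.0]
contact_force: [0.0, 0.6, 2.3]
grip_width: 0.0344
gripper_force: 40.9
```

```bash
python3 -m crank '[[0,0,-0.003,0,-1],[0,0,0,0,-0.3],[0,0,0,0,0],[0,0,0,0,0.3],[0,0,0,0,0.6],[0,0,0,0,0.6],[0,0,0,0,0.6]]'; python3 -m crank '[[0,0,0.08,0,0.6],[0,0,0.12,0,0.6],[0,0,0.15,0,0.6],[0,0,0.15,0,0.6],[0,0,0.12,0,0.6],[0,0,0,0,0.6]]'; python3 -m crank '[[-0.12,0.01,0,-0.15,1],[-0.13,0.01,0,-0.15,1],[-0.13,0.01,0,-0.15,1],[-0.13,0.01,0,-0.15,1],[-0.13,0.01,0,-0.15,1],[-0.13,0.01,0,-0.15,1],[0,0,0,-0.04,1],[0,0,0,0,1]]'
python3 - <<'E'
from h import *
g=r.grab_frame("side");f=r.grab_frame("top")
cv2.imwrite("pics/p4.png",cv2.resize(np.hstack([g[200:340,270:430],f[150:290,400:560]]),None,fx=2.5,fy=2.5,interpolation=cv2.INTER_CUBIC))
o=r.get_obs()["orientation"];print((2*np.degrees(np.arctan2(o[1],o[0]))-90)%180)
E
```

```text
clock: 12.4
tcp_pos: [0.5741, -0.3949, 0.0649]
orientation: [-1.905, -2.498, 0.0]
contact_force: [0.1, 0.8, 0.0]
grip_width: 0.0682
gripper_force: 0.0
clock: 12.9
tcp_pos: [0.5765, -0.3973, 0.1953]
orientation: [1.9, 2.49, 0.002]
contact_force: [1.0, -0.9, 0.4]
grip_width: 0.0684
gripper_force: 0.0
clock: 13.57
tcp_pos: [0.4186, -0.383, 0.189]
orientation: [-2.681, -1.637, -0.0]
contact_force: [0.3, 0.4, 0.1]
grip_width: 0.0851
gripper_force: 0.0
153.15073513382447
```

View pics/p4.png

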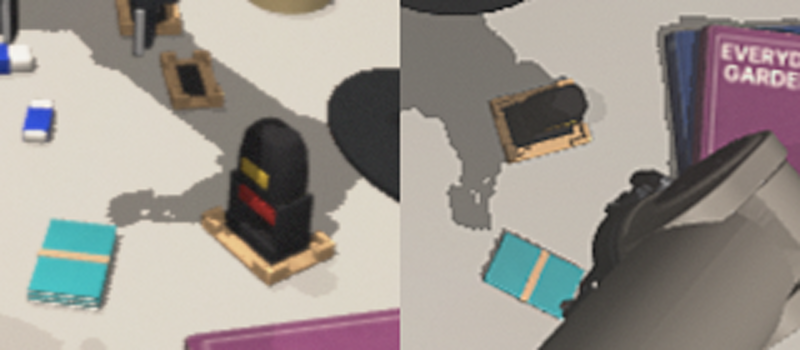

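The stamp stands inside its tray walls. Now the cards.

```bash
python3 -m crank '[[-0.006,0.003,-0.14,0,1],[0,0,-0.16,0,1],[0,0,-0.16,0,1],[0,0,-0.16,0,1],[0,0,-0.15,0,1],[0,0,-0.1,0,1],[0,0,-0.05,0,1],[0,0,0,0,1]]'; python3 -m crank '[[0,0,0,0,1],[0,0,-0.01,0,1],[0,0,0,0,1],[0,0,0,0,1]]'
```

```text
clock: 14.33
tcp_pos: [0.4187, -0.3813, 0.0028]
orientation: [-2.674, -1.643, 0.002]
contact_force: [0.7, 0.8, 0.6]
grip_width: 0.0855
gripper_force: 0.0
clock: 14.67
tcp_pos: [0.4198, -0.3829, 0.0042]
orientation: [2.676, 1.641, 0.002]
contact_force: [0.1, 0.5, -0.0]
grip_width: 0.0855
gripper_force: 0.0
```

```bash
python3 -m crank '[[0,0,-0.008,0,-1],[0,0,0,0,-1],[0,0,0,0,-1],[0,0,0,0,-1],[0,0,0,0,-1],[0,0,0,0,-1],[0,0,0,0,-1]]' 40; python3 -m crank '[[0,0,0.05,0,-1],[0,0,0.1,0,-1],[0,0,0.12,0,-1],[0,0,0.1,0,-1],[0,0,0,0,-1],[0,0,0,0,-1]]'
python3 - <<'E'
from h import *
g=r.grab_frame("side");f=r.grab_frame("top");cv2.imwrite("pics/s5.png",g)
cv2.imwrite("pics/p5.png",cv2.resize(np.hstack([g[220:340,230:390],f[180:300,400:560]]),None,fx=2.5,fy=2.5,interpolation=cv2.INTER_CUBIC))
o=r.get_obs()["orientation"];print((2*np.degrees(np.arctan2(o[1],o[0]))-90)%180)
E
```

```text
clock: 15.25
tcp_pos: [0.4192, -0.3824, 0.002]
orientation: [2.678, 1.642, 0.001]
contact_force: [-0.5, 1.6, 5.5]
grip_width: 0.0544
gripper_force: 42.0
clock: 15.75
tcp_pos: [0.4197, -0.3828, 0.0768]
orientation: [2.676, 1.641, 0.002]
contact_force: [-0.3, -0.3, -1.5]
grip_width: 0.0542
gripper_force: 43.1
153.04062681397704
```

View pics/p5.png

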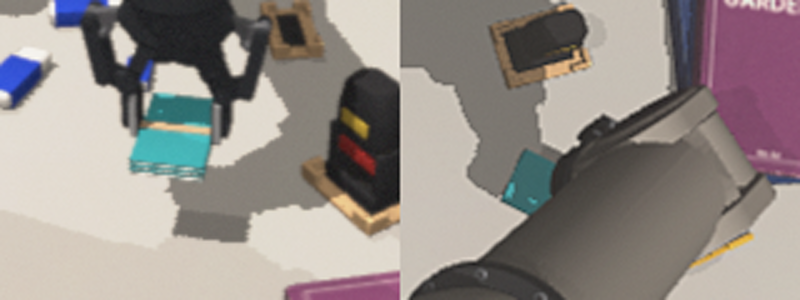

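The stack is held level, near end at side pixel about (298,290). Carrying it to the left tray, high enough to clear the rest.

```bash
python3 -m crank '[[0.046,0.12,0,0.014,-1],[0.046,0.15,0,0.014,-1],[0.046,0.18,0,0.014,-1],[0.046,0.18,0,0.014,-1],[0.046,0.18,0,0.014,-1],[0.046,0.18,0,0.014,-1],[0.046,0.18,0,0.014,-1],[0.046,0.18,0,0.014,-1]]'; python3 -m crank '[[0.046,0.18,0,0.014,-1],[0.046,0.18,0,0.014,-1],[0.046,0.18,0,0.014,-1],[0.046,0.18,0,0.014,-1],[0.046,0.18,0,0.014,-1],[0.046,0.18,0,0.014,-1],[0.046,0.18,0,0.014,-1],[0.046,0.18,0,0.014,-1]]';  python3 -m crank '[[0.046,0.18,0,0.014,-1],[0.046,0.18,0,0.009,-1],[0.006,0.15,0,0,-1],[0,0,0,0,-1],[0,0,0,0,-1]]'
```

```text
clock: 16.52
tcp_pos: [0.4918, -0.1105, 0.0745]
orientation: [-2.602, -1.758, 0.003]
contact_force: [1.0, 0.1, -1.1]
grip_width: 0.0543
gripper_force: 43.1
clock: 17.18
tcp_pos: [0.5654, 0.1772, 0.0742]
orientation: [-2.523, -1.872, 0.004]
contact_force: [0.2, -0.7, -0.2]
grip_width: 0.0541
gripper_force: 43.1
clock: 17.6
tcp_pos: [0.5843, 0.2801, 0.0735]
orientation: [-2.502, -1.899, 0.004]
contact_force: [0.1, -1.0, -1.9]
grip_width: 0.0544
gripper_force: 43.1
```

```bash
python3 -m crank '[[0.008,-0.01,-0.08,0,-1],[0,0,-0.08,0,-1],[0,0,-0.08,0,-1],[0,0,0,0,-1],[0,0,0,0,-1]]'
python3 - <<'E'
from h import *
g=r.grab_frame("side");f=r.grab_frame("top");cv2.imwrite("pics/s6.png",g)
cv2.imwrite("pics/p6.png",cv2.resize(np.hstack([g[130:190,260:340],f[160:220,150:230]]),None,fx=5,fy=5,interpolation=cv2.INTER_CUBIC))
p=r.get_obs()["tcp_pos"];h=p[2]-.0025;print(p,h)
u=np.radians(74.2);ex=np.array([np.sin(u),-np.cos(u)]);ey=np.array([np.cos(u),np.sin(u)])
for a,b in((1,1),(1,-1),(-1,-1),(-1,1)):
    q=np.array([.5865,.2775])+a*.028*ex+b*.0435*ey;print(a,b,np.round(proj("side",(*q,h)),1),np.round(proj("top",(*q,h+.014)),1))
E
```

```text
clock: 18.02
tcp_pos: [0.5864, 0.2734, 0.0263]
orientation: [2.508, 1.891, -0.006]
contact_force: [-0.1, 0.1, -0.5]
grip_width: 0.0542
gripper_force: 43.1
[0.58790821 0.27462819 0.02809381] 0.025593812571189554
1 1 [300.7 150.2] [175.4 175.4]
1 -1 [301.  161.4] [208.6 184.8]
-1 -1 [282.4 161.5] [201.7 206.1]
-1 1 [283.  150.2] [168.3 196.7]
```

View pics/p6.png

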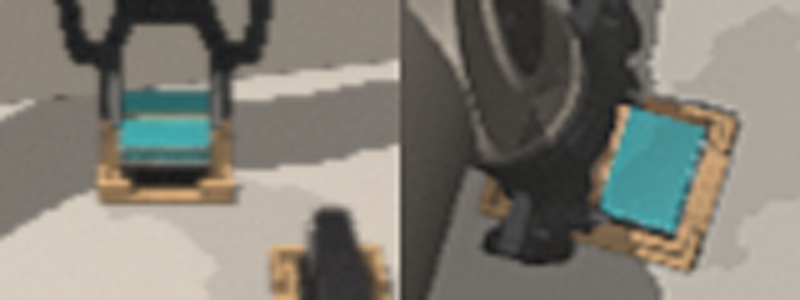

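Top crop: the cards' right edge runs from about (211,186) to (205,207), roughly 3 px too far right, so the stack has to go about 6 mm further left.

```bash
python3 -m crank '[[0.003,0.028,-0.03,0,-1],[0,0,0,0,-1],[0,0,0,0,-1],[0,0,0,0,-1]]'
python3 - <<'E'
from h import *
f=r.grab_frame("top");H,S,V=cv2.split(cv2.cvtColor(f,cv2.COLOR_BGR2HSV))
m=np.uint8((H>80)&(H<98)&(S>100))*255
p=r.get_obs()["tcp_pos"];z=p[2]-.002+.014
print(p,z);k=np.zeros_like(m);k[160:225,150:230]=m[160:225,150:230]
c=max(cv2.findContours(k,0,1)[0],key=cv2.contourArea)[:,0]
w=ray("top",c,z)-[.5865,.2775]
u=np.radians(74.2);ex=np.array([np.sin(u),-np.cos(u)]);ey=np.array([np.cos(u),np.sin(u)])
print("x range",(w@ex).min(),(w@ex).max(),"want ±.027","y min",(w@ey).min(),"want -.043")
E
```

```text
clock: 18.45
tcp_pos: [0.5881, 0.2815, 0.0218]
orientation: [2.506, 1.894, 0.001]
contact_force: [-0.5, 0.4, -1.3]
grip_width: 0.0546
gripper_force: 43.1
[0.58810194 0.28134324 0.02176507] 0.0337650673197223
x range -0.027972096698995183 0.026865016737474115 want ±.027 y min -0.041696960892605286 want -.043
```

```bash
python3 -m crank '[[0,-0.003,-0.03,0,-1],[0,0,-0.02,0,-1],[0,0,-0.01,0,-1],[0,0,0,0,-1],[0,0,0,0,-1]]'; python3 -m crank '[[0,0,-0.008,0,-1],[0,0,0,0,-1],[0,0,0,0,-1]]'
```

```text
clock: 18.92
tcp_pos: [0.5878, 0.2804, 0.0092]
orientation: [-2.507, -1.894, 0.001]
contact_force: [-0.4, 0.3, -1.0]
grip_width: 0.0545
gripper_force: 43.1
clock: 19.17
tcp_pos: [0.5883, 0.2806, 0.0081]
orientation: [2.507, 1.893, 0.001]
contact_force: [-0.1, -0.3, -0.3]
grip_width: 0.0541
gripper_force: 43.2
```

```bash
python3 -m crank '[[0,0,-0.006,0,-1],[0,0,0,0,-1],[0,0,0,0,-1]]'
```

```text
clock: 19.42
tcp_pos: [0.5883, 0.2806, 0.0081]
orientation: [-2.507, -1.893, -0.001]
contact_force: [-4.3, -0.1, 10.9]
grip_width: 0.0545
gripper_force: 44.3
```

```bash
python3 -m crank '[[0,0,0,0,0.4],[0,0,0,0,0.6],[0,0,0,0,0.8],[0,0,0,0,0.9],[0,0,0,0,0.9]]'; python3 -m crank '[[0,0,0.06,0,0.9],[0,0,0.12,0,0.9],[0,0,0.15,0,0.9],[0,0,0.15,0,0.5],[0,0,0.1,0,0.3],[0,0,0,0,0]]'; python3 -m crank '[[-0.06,-0.19,0,-0.01,0],[-0.06,-0.19,0,-0.01,0],[-0.06,-0.19,0,-0.01,0],[-0.06,-0.19,0,-0.01,0],[-0.06,-0.19,0,-0.01,0],[-0.06,-0.19,0,-0.01,0],[-0.06,-0.19,0,-0.01,0],[-0.06,-0.19,0,-0.01,0]]'; python3 -m crank '[[-0.06,-0.19,0,-0.01,0],[-0.06,-0.19,0,-0.01,0],[-0.06,-0.19,0,-0.01,0],[-0.06,-0.19,0,-0.01,0],[-0.015,-0.04,0,-0.01,0],[0,0,0,0,0],[0,0,0,0,0]]'
python3 - <<'E'
from h import *
o=r.get_obs()["orientation"];print((2*np.degrees(np.arctan2(o[1],o[0]))-90)%180)
f=r.grab_frame("top");g=r.grab_frame("side")
H,S,V=cv2.split(cv2.cvtColor(f,cv2.COLOR_BGR2HSV));m=np.uint8((S>60)&(H>80)&(H<100)|(S>60)&(H<25)&(V>230))*255
print(rect("top",np.uint8((H>80)&(H<98)&(S>100))*255,(160,160,225,225),.02))
cv2.imwrite("pics/p7.png",cv2.resize(np.hstack([g[130:270,220:380],f[150:290,150:310]]),None,fx=2.5,fy=2.5,interpolation=cv2.INTER_CUBIC))
E
```

```text
clock: 19.83
tcp_pos: [0.588, 0.2806, 0.0065]
orientation: [2.507, 1.894, -0.0]
contact_force: [-0.4, 0.2, -0.1]
grip_width: 0.0809
gripper_force: 0.0
clock: 20.33
tcp_pos: [0.5911, 0.2814, 0.1285]
orientation: [2.506, 1.892, 0.013]
contact_force: [0.3, -0.3, 0.7]
grip_width: 0.0464
gripper_force: 0.0
clock: 21.0
tcp_pos: [0.4909, -0.025, 0.1229]
orientation: [-2.565, -1.814, -0.0]
contact_force: [1.2, -1.5, -0.4]
grip_width: 0.0427
gripper_force: 0.0
clock: 21.58
tcp_pos: [0.4408, -0.1835, 0.1227]
orientation: [-2.601, -1.761, -0.0]
contact_force: [0.5, -0.1, -0.1]
grip_width: 0.0428
gripper_force: 0.0
158.19176781396231
(array([579.9, 255.1], dtype=float32), 54.0, 37.9, 163.9)
```

View pics/p7.png

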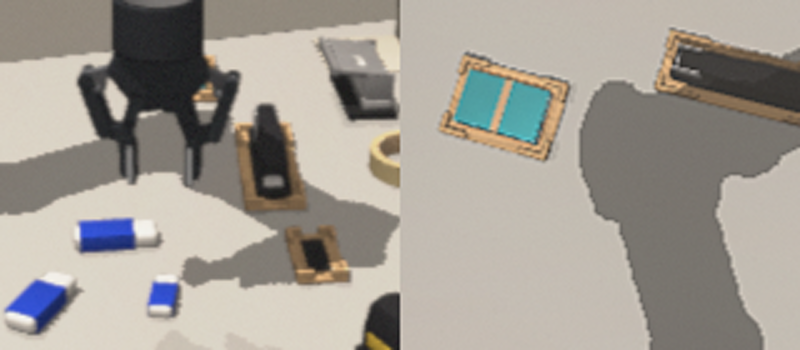

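The card stack is well inside its tray. Now the small eraser, with the jaws already at 43 mm.

```bash
python3 -m crank '[[0,0,-0.14,0,0],[0,0,-0.15,0,0],[0,0,-0.14,0,0],[0,0,-0.1,0,0],[0,0,-0.05,0,0],[0,0,0,0,0],[0,0,0,0,0]]'; python3 -m crank '[[0,0,-0.01,0,-1],[0,0,0,0,-1],[0,0,0,0,-1],[0,0,0,0,-1],[0,0,0,0,-1],[0,0,0,0,-1],[0,0,0,0,-1]]' 30; python3 -m crank '[[0,0,0.05,0,-1],[0,0,0.1,0,-1],[0,0,0.12,0,-1],[0,0,0,0,-1],[0,0,0,0,-1]]'
```

```text
clock: 22.27
tcp_pos: [0.4414, -0.1828, 0.0069]
orientation: [-2.599, -1.765, 0.0]
contact_force: [-0.3, -0.5, 1.0]
grip_width: 0.0424
gripper_force: 0.0
clock: 22.85
tcp_pos: [0.4421, -0.1834, 0.0057]
orientation: [2.599, 1.763, 0.003]
contact_force: [-0.1, 0.9, 7.8]
grip_width: 0.0215
gripper_force: 30.3
clock: 23.27
tcp_pos: [0.4419, -0.1835, 0.0601]
orientation: [2.598, 1.762, 0.004]
contact_force: [-0.0, 0.2, -1.4]
grip_width: 0.0214
gripper_force: 29.6
```

```bash
python3 -m crank '[[0.11,0.023,0,0.038,-1],[0.135,0.023,0,0.038,-1],[0.135,0.023,0,0.038,-1],[0.135,0.023,0,0.038,-1],[0.135,0.023,0,0.038,-1],[0.135,0.023,0,0.038,-1],[0,0,0,0,-1],[0,0,0,0,-1]]'; python3 -m crank '[[0,0,-0.1,0,-1],[0,0,-0.07,0,-1],[0,0,0,0,-1],[0,0,0,0,-1]]'
python3 - <<'E'
from h import *
g=r.grab_frame("side")
o=r.get_obs();p=o["tcp_pos"];o=o["orientation"];h=p[2]-.0055;print(p,h,(2*np.degrees(np.arctan2(o[1],o[0]))-90)%180)
cv2.imwrite("pics/p8.png",cv2.resize(g[190:260,310:390],None,fx=8,fy=8,interpolation=cv2.INTER_CUBIC))
u=np.radians(78.5);ex=np.array([np.sin(u),-np.cos(u)]);ey=np.array([np.cos(u),np.sin(u)])
for a,b in((1,-1),(-1,-1)):
  for z in(h,h+.013):
    q=np.array([.5993,-.1572])+a*.0115*ex+b*.029*ey;print(a,b,z,(np.array(proj("side",(*q,z)))-[310,190])*8)
E
```

```text
clock: 23.93
tcp_pos: [0.5985, -0.1549, 0.0576]
orientation: [-2.43, -1.99, 0.001]
contact_force: [-0.6, -0.3, -1.0]
grip_width: 0.0216
gripper_force: 29.6
clock: 24.27
tcp_pos: [0.596, -0.1559, 0.0236]
orientation: [-2.431, -1.986, 0.004]
contact_force: [0.4, -0.8, -0.4]
grip_width: 0.0217
gripper_force: 29.6
[ 0.59695524 -0.15612481  0.02445436] 0.01895436016300448 168.49129859873273
1 -1 0.01895436016300448 [338.09458827 347.43850806]
1 -1 0.03195436016300448 [340.18969743 309.60503635]
-1 -1 0.01895436016300448 [260.52052043 351.17650758]
-1 -1 0.03195436016300448 [262.21300105 313.28988749]
```

View pics/p8.png

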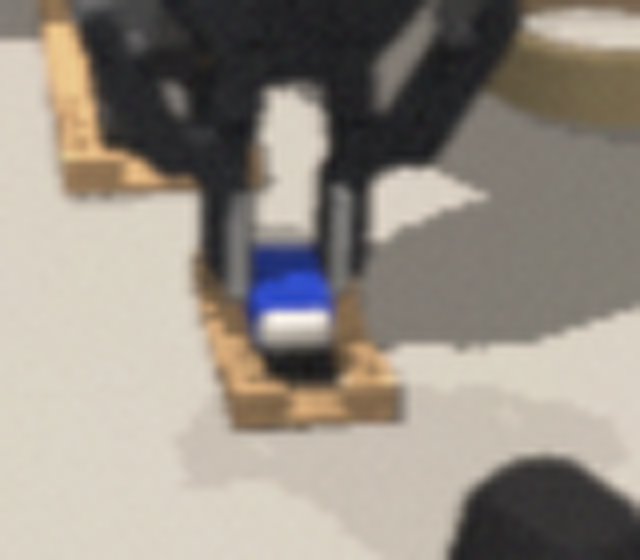

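The eraser's near edge is at crop (260–333, 348), about as predicted over the inlay. Lowering.

```bash
python3 -m crank '[[0.006,0,-0.03,0,-1],[0,0,-0.02,0,-1],[0,0,-0.008,0,-1],[0,0,0,0,-1],[0,0,0,0,-1]]'; python3 -m crank '[[0,0,-0.006,0,-1],[0,0,0,0,-1],[0,0,0,0,-1]]'
```

```text
clock: 24.73
tcp_pos: [0.5992, -0.1558, 0.0131]
orientation: [-2.432, -1.989, -0.0]
contact_force: [-0.3, -0.2, -1.7]
grip_width: 0.0217
gripper_force: 29.6
clock: 24.98
tcp_pos: [0.5992, -0.1558, 0.012]
orientation: [2.432, 1.989, 0.0]
contact_force: [-0.3, -0.3, -0.9]
grip_width: 0.0219
gripper_force: 29.6
```

```bash
python3 -m crank '[[0,0,-0.005,0,-1],[0,0,0,0,-1],[0,0,0,0,-1]]'
```

```text
clock: 25.23
tcp_pos: [0.5993, -0.1558, 0.0118]
orientation: [-2.432, -1.988, -0.001]
contact_force: [-2.6, 0.3, 7.2]
grip_width: 0.0216
gripper_force: 30.5
```

```bash
python3 -m crank '[[0,0,0,0,-0.4],[0,0,0,0,0],[0,0,0,0,0.1],[0,0,0,0,0.1],[0,0,0,0,0.1]]'; python3 -m crank '[[0,0,0.06,0,0.1],[0,0,0.12,0,0.1],[0,0,0.15,0,0.1],[0,0,0.18,0,0.1],[0,0,0.18,0,0.1],[0,0,0.18,0,0.1],[0,0,0.1,0,0.1]]'; python3 -m crank '[[-0.1,0.18,0,0,0.1],[-0.1,0.18,0,0,0.1],[-0.1,0.18,0,0,0.1],[-0.1,0.18,0,0,0.1],[-0.1,0.18,0,0,0.1],[-0.1,0.18,0,0,0.1],[0,0.1,0,0,0.1],[0,0,0,0,0.1]]'; python3 -m crank '[[-0.03,0.18,0,0,0.1],[-0.03,0.18,0,0,0.1],[-0.03,0.18,0,0,0.1],[-0.03,0.18,0,0,0.1],[-0.03,0.18,0,0,0.1],[-0.03,0.1,0,0,0.1],[0,0,0,0,0.1],[0,0,0,0,0.1]]'
python3 - <<'E'
from h import *
f=r.grab_frame("top");g=r.grab_frame("side")
cv2.imwrite("pics/p9.png",np.vstack([cv2.resize(f[80:270,150:500],None,fx=2,fy=2),cv2.resize(g[140:330,200:460],(700,512))[:,:]])[:892][::1])
cv2.imwrite("pics/p9.png",cv2.resize(cv2.imread("pics/p9.png"),None,fx=.66,fy=.66))
H,S,V=cv2.split(cv2.cvtColor(f,cv2.COLOR_BGR2HSV));b=(H>105)&(H<135)&(S>120)
print(rect("top",np.uint8((S<25)&(V>200)|b)*255,(346,172,382,205),.019),"want 599.3 -157.2 78.5")
E
```

```text
clock: 25.65
tcp_pos: [0.5992, -0.1558, 0.0108]
orientation: [-2.432, -1.989, 0.0]
contact_force: [-0.7, -0.4, -0.7]
grip_width: 0.0469
gripper_force: 0.0
clock: 26.23
tcp_pos: [0.6005, -0.1569, 0.2101]
orientation: [2.43, 1.985, 0.006]
contact_force: [0.4, -0.7, 0.4]
grip_width: 0.0469
gripper_force: 0.0
clock: 26.9
tcp_pos: [0.4781, 0.0856, 0.2056]
orientation: [-2.423, -1.997, -0.003]
contact_force: [1.2, 0.5, -0.2]
grip_width: 0.0472
gripper_force: 0.0
clock: 27.57
tcp_pos: [0.4433, 0.2806, 0.2053]
orientation: [2.43, 1.991, 0.0]
contact_force: [0.1, -0.0, -0.5]
grip_width: 0.0471
gripper_force: 0.0
(array([ 598.6, -154.4], dtype=float32), 49.7, 22.8, 78.6) want 599.3 -157.2 78.5
```

View pics/p9.png

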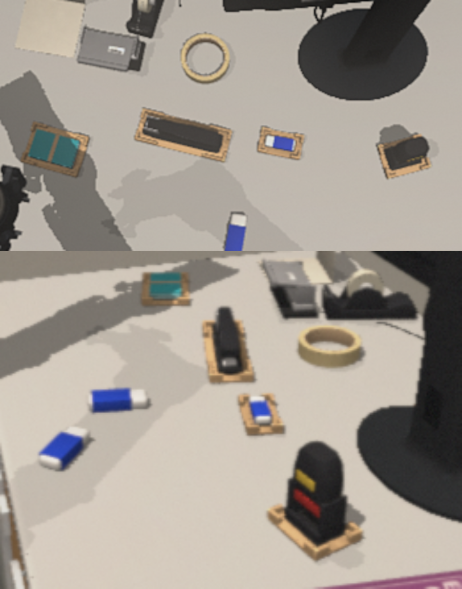

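All four things sit in their own trays, and the tape roll and hole punch haven't moved. Handing in.

```bash
python3 -c "
from bench import r
print(r.hand_in())"
```

```text
the job is handed in; nothing more can be done
None
```

The stapler, date stamp (upright), card stack and small eraser were each set in their own trays in that order and released; the last pictures show all four inside their tray walls and the tape roll and hole punch unmoved. I handed it in just after 27.6 s on the robot clock, and no verdict came back.

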